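# Switch off the bath and thread the stirring paddle out of it

## Task

Switch off the ultrasonic bath by turning its selector knob until the pointer is on the long bar mark (its off position, the one mark that is not a dot). Then take the long white stirring paddle out of the tank through the short opening between the covers, handle end first: it is longer than the opening, so it has to be tilted and drawn out on the slant. Finish while still holding the paddle still in the gripper, all of it at least 5 cm above the covers and touching nothing else; leave the selector at off and the jars, bottles and beaker where they stand.

Things in the scene. Friction and masses are not known exactly. Their poses are not given: they have to be found in the camera images.
- bath: Fixed ultrasonic bath, white housing 270 x 380 mm (x -120 to +150, y -190 to +190), flat top at 145 mm. Origin: centre line, on the table, z up; -x is its front. x -120 to -20 is the solid control deck (top at 145) with the selector knob; behind it lies the tank with its covers. Place and yaw differ each time.
- tank_floor (a point): Centre of the tank's flat floor: (60, 0, 60) mm in the bath's frame; axes as the bath's. The empty tank inside: x -20 to +140, y -180 to +180 in the bath's frame, floor at 60 mm, upright walls 10 mm thick, up to 145 mm.
- bath_opening (a point): Centre of the opening, level with the covers' top: (60, 65, 145) mm in the bath's frame; axes as the bath's. The opening is y -10 to +140 (150 mm) by x -20 to +140 (160 mm). On either side a fixed 5 mm steel cover (underside at 140, top at 145) closes the tank: the long one y -180 to -10, the short one y +140 to +180.
- selector (a joint): Knob angle, rad, growing clockwise from above, range 0 to 1.8. Spring detents at 0, 0.6, 1.2, 1.8: let go between two, it snaps into one. Marks on the deck: dots at 0, 0.6, 1.8; the long bar (off) at 1.2, where the pointer points to the bath's -x. At value q the pointer is at pi + 1.2 - q counter-clockwise from the bath's +x. Starts between 0 and 0.8. Turning takes up to about 0.06 N m.
- selector_grip (a point): On the knob's vertical axis, at the height to grip: (-70, -60, 173) mm in the bath's frame; it turns with the knob. The knob is a black disc (radius 24, 6 mm high on the deck) with an upright bar grip across it, 42 long x 13 wide, top 36 mm above the deck; the bar lies along the pointer's direction and has a white line on its pointer half.
- paddle: Loose rigid white plastic stirring paddle, 270 mm long, 0.06 to 0.13 kg, lying flat on the tank floor. Origin: middle of its length, at its underside; x along it towards the blade, z up. Handle: bar 14 wide x 14 high, x -135 to +40. Blade: 45 wide x 6 thick, x +37 to +135, flush with the underside. Balance point near x = +10.
- handle_end (a point): Tip of the paddle's handle, mid-thickness (paddle x = -135, z = 7 mm); axes as the paddle's. At the start it lies up to 30 mm under the short cover, or just at its edge: the paddle must be slid towards the long cover before this end can rise.
- blade_end (a point): Tip of the paddle's blade, mid-thickness (paddle x = +135, z = 3 mm); axes as the paddle's. At the start it lies under the long cover, about 50 to 80 mm from the tank's end wall; the paddle's x points to the bath's -y within 0.08 rad.
- cover_jar: Small white jar, diameter 38, height 50 mm, standing loose on the far end of the bath's long cover. Origin: centre of its underside. Leave alone.
- amber_bottle: Amber bottle, diameter 80, height 160 mm, loose on the table at the right. Origin: centre of its underside. Leave alone.
- white_bottle: White bottle, diameter 66, height 150 mm, loose on the table at the right. Origin: centre of its underside. Leave alone.
- beaker: Glass beaker, diameter 70, height 90 mm, loose on the table at the left. Origin: centre of its underside. Leave alone.
- cup_a: Clear sample jar, diameter 44, height 40 mm, loose on the table at the left. Origin: centre of its underside. Leave alone.
- cup_b: Clear sample jar, diameter 44, height 40 mm, loose on the table at the right. Origin: centre of its underside. Leave alone.

How it is judged (in metres and radians):
On the way, in this order (a step that is already met when the one before it is completed fails the run):
1. the selector rests at off, the long bar mark (within 0.15 rad) (value of joint selector between 1.05 and 1.35 rad), for 0.2 s.
2. the handle end is up through the opening, above the covers, while the blade end is still below them (height (world z) of handle_end above 0.16 m and height (world z) of blade_end below 0.14 m), for 0.05 s.
At the end, for the whole second after the job is handed in: The program finishes while holding: the selector is within 0.15 rad of off (1.2), the fingers grip the paddle (over 1 N), both its ends are more than 45 mm above the top of the covers (z over 190 mm), it is still (under 30 mm/s) and touches neither the bath nor any of the bottles, jars and beaker (all of step 1 and height (world z) of each of handle_end, blade_end above 0.19 m and contact force between paddle and the fingers above 1 N and linear speed of paddle below 0.03 m/s and contact force between paddle and bath below 0.2 N and contact force between paddle and cover_jar below 0.2 N and contact force between paddle and amber_bottle below 0.2 N and contact force between paddle and white_bottle below 0.2 N and contact force between paddle and beaker below 0.2 N and contact force between paddle and cup_a below 0.2 N and contact force between paddle and cup_b below 0.2 N); the arm keeps its last pose, push and grip.
It fails at once if the jar on the cover is shifted by more than 30 mm (distance of cover_jar from where it was at the start of the episode above 0.03 m).
It fails at once if a bottle, the beaker or a sample jar on the table is shifted by more than 30 mm (distance of any of amber_bottle, white_bottle, beaker, cup_a, cup_b from where it was at the start of the episode above 0.03 m).
It also fails if it takes over 53 s, if anything falls off the work surface, if the arm or the gripper's body presses on something with over 40 N, if the wrist force passes 120 N, or if a joint passes its speed limit or range.

## Robot

A 7-joint arm with a two-finger parallel gripper is mounted at the origin on the work surface. World frame = base frame: x ahead of the robot, y to its left, z up, the work surface at z = 0. Lengths are in mm, angles in rad, forces in N, time in s.
With the tool pointing down it reaches from about 400 to 900 mm from the base axis. Payload 5.5 kg.
Tool frame: the origin (TCP) lies midway between the tips of the shut fingers; the grasp point (between the pads) lies 19 mm behind it; z points along the fingers, y is the line along which they close (so a half turn about z gives the same grasp; the last joint's range is limited). The gripper opens to 92 mm and grips with 3 to 60 N. Pads are 19 mm wide; open, the fingers measure 130 mm over their backs; the gripper's body (75 mm by 190 mm) begins 47 mm behind the grasp point.
Start: joints at [-0.979, 0.501, -0.427, 1.55, 0.221, 1.138, -0.21], TCP at [209.852, 615.193, 226.729] pointing down, gripper open.
Joint ranges: [-2.88, 2.88], [-0.31, 2.03], [-1.54, 1.56], [0.2, 2.42], [-1.41, 4.55], [0.19, 2.02], [-2.57, 2.57]. Speed limits (rad/s): [2.57, 2.57, 3.14, 3.14, 3.14, 3.14, 3.14].

## Interface

Orientations are given as a unit quaternion [w, x, y, z].
In Python, from rig import sensors, read_camera, camera_model, ticket gives the robot as it stands.
- The arm moves only by the tool send_rows, never from a script. Its argument "moves" is a list of rows, each a list of 5 numbers: the shift along the tool's x, y, z in m, then the turn about the tool's z in degrees, then the finger opening in m, from 0 to 0.0918. In form: [[x, y, z, twist, jaw], ...]. A call has 1 to 20 rows; each row shifts and turns the commanded pose from where the row before left it, along the tool's axes as they then stand; what a row does not reach is not made up. A row lasts 1/12 s, in which the tool goes at most 41.7 mm and 7.16 degrees, less where a joint would pass 70% of its speed; a pose out of reach is approached as far as the arm can. A call is refused whole if a number of a shift passes 0.0417 or a number of a turn 7.16, either way. A call with a gripper value outside its range is refused whole. The fingers move at their own pace and stop on an object; "force" is the grip in N (left out, the last holds). Time passes only in rows, so rows that do not move let the fingers close. It gives the time, the measured TCP pose, the force, the opening and the grip force at its end, in the units of the state.
- sensors.sense(): the state, without advancing time (a new reading comes with each control period).
- read_camera(name): name is "side" or "top" or "wrist"; returns the picture (400x640x3 uint8, blue, green, red); there is no depth.
- camera_model(name): a dict with "fx", "fy", "cx", "cy" (pixels), "extrinsics" (4x4, takes a point from camera to world coordinates); the wrist camera has in their place "hand_eye" (4x4, takes a point from camera to tool coordinates, whose origin is the TCP and whose axes are the flange's). Camera axes: x right, y up, looking along -z (the intrinsics and any distortion apply to the point x, -y, -z); pixel columns grow to the right and rows downward; lengths in mm; the calibration is good to about 2 mm. The wrist camera is an equidistant fisheye: a pixel r from the principal point sees the ray r / f radians off the axis. A picture is of the moment at which its call begins: read the wrist's pose just before it. camera_model takes no time and is no camera call.
- ticket.hand_in(): hands the job in; it is judged then, once.
The state is a dict: "t": time; "q": joint angles; "qvel": joint speeds; "joint_torque": joint torques, N m; "tcp_pos": TCP position; "tool_rot": TCP orientation; "contact_force": force on the tool from outside, world axes, zero at the start; "wrist_torque": the same for the moment, N m; "grip_width": finger opening in mm; "grasp_force": force on a finger pad.
Only numpy, scipy, OpenCV 4.12 (cv2) and the standard library are available. Lean on these libraries where they do the work, as an engineer would, in place of code of your own. Each camera call takes 0.05 s, during which the arm holds its last target. There are 200 camera calls.

## Working session

There is one attempt and no reset: what is moved stays moved. The work goes in short steps, Python scripts to look and compute and a tool call to move; the robot and the scene stay as the last step left them, time stands still between calls to the robot, and variables do not carry over. Pictures are saved under pics/ and viewed, at most 11 in all, crops included, and the job is handed in when it is done.

Besides the shell and the picture viewer there is one more tool, called after "Request:" by a JSON object that holds its "method" and its "body", one argument or row to a line. send_rows: Moves the arm, as the interface text tells. Its arguments: {"type":"object","properties":{"moves":{"type":"array"},"force":{"type":"number"}},"required":["moves"]}

```bash
mkdir -p pics; ls; cat > h.py <<'E'
import numpy as np, cv2
from scipy.spatial.transform import Rotation as R
from rig import sensors, read_camera, camera_model, ticket
def ray(cam,u,v,st=None):
    m=camera_model(cam)
    if cam=='wrist':
        st=st or sensors.sense()
        x=(u-m['cx'])/m['fx'];y=(v-m['cy'])/m['fy'];th=np.hypot(x,y)
        s=np.sin(th)/th if th>1e-9 else 1
        d=np.array([x*s,-y*s,-np.cos(th)])
        T=np.eye(4);q=st['tool_rot'];T[:3,:3]=R.from_quat([q[1],q[2],q[3],q[0]]).as_matrix();T[:3,3]=st['tcp_pos']
        E=T@np.array(m['hand_eye'])
    else:
        E=np.array(m['extrinsics']);d=np.array([(u-m['cx'])/m['fx'],-(v-m['cy'])/m['fy'],-1])
    return E[:3,3],E[:3,:3]@d
def hit(cam,u,v,z,st=None):
    o,d=ray(cam,u,v,st);return o+d*(z-o[2])/d[2]
E
python3 - <<'E'
from h import *
s=sensors.sense();print(s)
for n in ['top','side','wrist']:
    cv2.imwrite(f'pics/{n}0.png',read_camera(n))
    m=camera_model(n);print(n,{k:(np.round(v,3).tolist()) for k,v in m.items() if not isinstance(v,str)})
E
```

```text
pics
{'t': 0.0, 'q': array([-0.97878485,  0.50187499, -0.42676948,  1.55141856,  0.22079833,
        1.13830799, -0.21030337]), 'qvel': array([ 0.0023966 ,  0.00091291, -0.00149873,  0.00131509,  0.00119793,
       -0.00103066, -0.00093877]), 'joint_torque': array([ 5.47725340e-04, -5.66595805e+01, -5.81574887e+00, -2.79107684e+01,
       -6.85933814e-02,  3.07858363e-02,  1.80841826e-04]), 'tcp_pos': array([209.72810167, 614.50449568, 225.67250623]), 'tool_rot': array([-1.92642721e-04,  1.63653463e-01,  9.86517404e-01, -9.58196206e-04]), 'contact_force': array([-0.91893186, -0.96898253,  0.42454062]), 'wrist_torque': array([-0.03163065,  0.02670503, -0.00436393]), 'grasp_force': 0.0, 'grip_width': 91.5888082081515}
top {'fx': 423.905, 'fy': 423.905, 'cx': 318.63, 'cy': 197.909, 'extrinsics': [[-0.016, 0.985, -0.17, 328.042], [-1.0, -0.014, 0.015, 5.341], [0.012, 0.17, 0.985, 1280.534], [0.0, 0.0, 0.0, 1.0]]}
side {'fx': 504.793, 'fy': 504.793, 'cx': 312.144, 'cy': 203.474, 'extrinsics': [[0.859, 0.312, -0.406, -136.619], [-0.512, 0.503, -0.697, -1151.301], [-0.013, 0.806, 0.592, 1087.409], [0.0, 0.0, 0.0, 1.0]]}
wrist {'fx': 309.707, 'fy': 309.707, 'cx': 324.244, 'cy': 199.858, 'hand_eye': [[-0.001, 0.961, 0.276, 75.384], [1.0, 0.0, 0.001, -1.436], [0.001, 0.276, -0.961, -157.742], [0.0, 0.0, 0.0, 1.0]]}
```

View pics/top0.png

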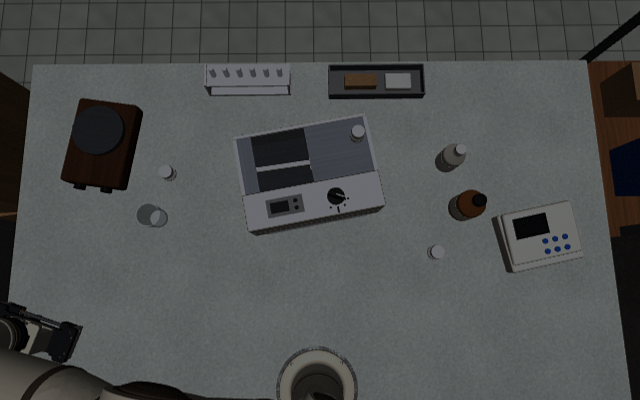

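View pics/wrist0.png

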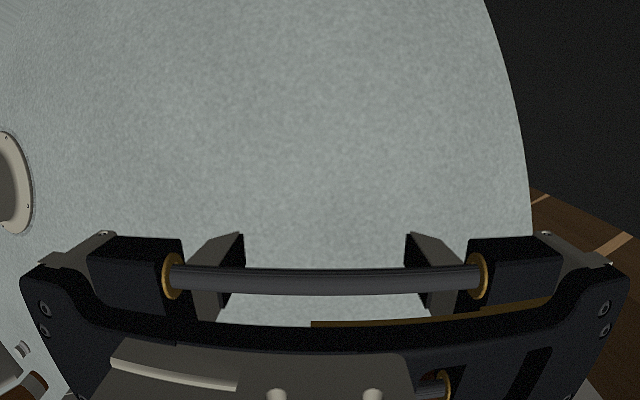

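View crop.

The top view shows the bath around (310,170), the knob near (337,196), the jar on the cover at (358,132), and the paddle as a white strip at (256-312,168). The wrist camera looks at empty table. I'll enlarge the bath.

```bash
python3 - <<'E'
from h import *
im=cv2.imread('pics/top0.png')[105:240,225:393]
im=cv2.resize(im,None,fx=4.4,fy=4.4,interpolation=cv2.INTER_CUBIC);im=cv2.convertScaleAbs(im,alpha=1.5)
cv2.imwrite('pics/top0c.png',im)
E
```

```text
(no output)
```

View pics/top0c.png

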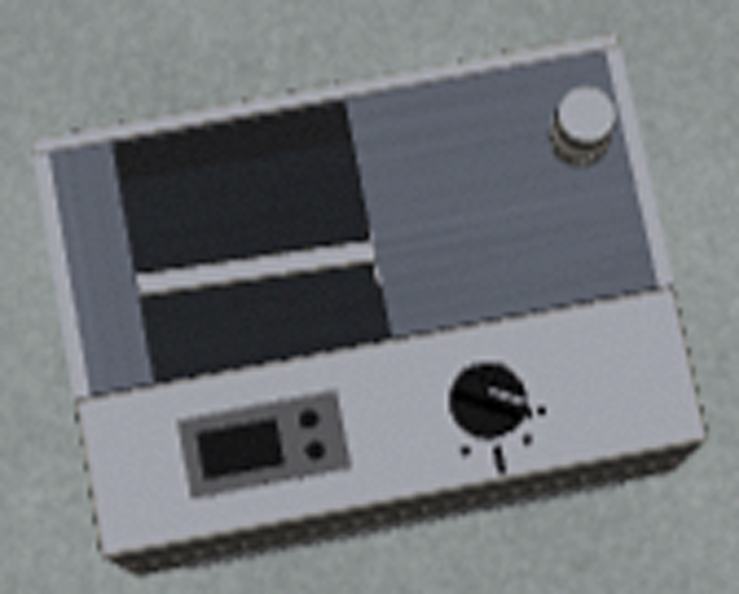

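The crop shows the top corners of the bath at about (38,150), (613,40), (705,437) and (103,553). The knob is at (490,400) with its white line pointing right, near the first dot. The paddle handle runs from (138,284) to (372,250).

```bash
cat >> h.py <<'E'
def fit(P,B):
    P=np.array(P)[:,:2];B=np.array(B,float);pc=P.mean(0);bc=B.mean(0)
    a,b=P-pc,B-bc
    yaw=np.arctan2((b[:,0]*a[:,1]-b[:,1]*a[:,0]).sum(),(a*b).sum())
    c,s=np.cos(yaw),np.sin(yaw);M=np.array([[c,-s],[s,c]]);o=pc-M@bc
    return o,yaw,M,np.linalg.norm(P-(B@M.T+o),axis=1)
E
python3 - <<'E'
from h import *
f=lambda x,y:(x/4.4+225-.4,y/4.4+105-.4)
B=[(150,190),(150,-190),(-120,-190),(-120,190),(140,140),(140,-10),(-20,-10),(-20,140)]
C=[(38,150),(613,40),(705,437),(103,553),(114,143),(346,100),(390,337),(153,382)]
P=[hit('top',*f(*c),145) for c in C]
o,yaw,M,r=fit(P,B);print('bath',o,yaw,r)
w=lambda b:o+M@np.array(b)
inv=lambda p:M.T@(p[:2]-o)
print('knob world',w((-70,-60)),'open',w((60,65)),'floor',w((60,0)))
for n,c,z in [('line a',(490,390),181),('line b',(528,402),181),('dot0',(541,411),145),('bar',(500,460),145),('knobdisc',(488,402),160)]:
    print(n,inv(hit('top',*f(*c),z)))
a=hit('top',*f(490,390),181);b=hit('top',*f(528,402),181)
d=inv(b)-inv(a);print('ang',np.arctan2(d[1],d[0]),'q',np.pi+1.2-np.arctan2(d[1],d[0])%(2*np.pi))
for n,c in [('pl',(138,284)),('pr',(372,250))]:
    p=hit('top',*f(*c),74);print(n,p,inv(p))
p=hit('top',*f(585,112),195);print('jar',p,inv(p))
for n,c,z in [('amb',(480,199),160),('white',(459,149),150),('beak',(157,217),90),('cupa',(167,171),40),('cupb',(437,251),40)]:
    p=hit('top',*c,z);print(n,p,inv(p))
E
```

```text
bath [585.59233425  14.03837242] 0.17782554675055132 [7.6729097  5.39126747 4.28775432 4.34475694 1.91553505 1.22376377
 2.82350967 2.56740156]
knob world [527.30957797 -57.39775514] open [633.14833479  88.62675498] floor [644.64617373  24.65176221]
line a [-68.22621104 -60.08526321]
line b [-79.72820982 -80.99162557]
dot0 [-81.05575539 -91.60567988]
bar [-106.19716756  -60.57204952]
knobdisc [-71.72374201 -59.25452131]
ang -2.073768041600934 q 0.1321753880111407
pl [623.28556866 168.58661655  74.        ] [ 64.43684951 145.4435702 ]
pr [644.51007492  13.21092015  74.        ] [ 57.84227878 -11.23635301]
jar [ 697.53493049 -118.12162298  195.        ] [  86.79957607 -149.87742603]
amb [ 511.76785976 -446.23900912  160.        ] [-154.07869876 -439.96031137]
white [ 654.7088057 -403.1481191  150.       ] [  -5.76949728 -422.83373592]
beak [484.67597076 443.22343127  90.        ] [-23.40650684 440.26817123]
cupa [629.38285931 438.55852281  40.        ] [118.19327443 410.07964842]
cupb [ 379.51464413 -356.11224087   40.        ] [-268.3038595  -327.86053415]
```

Request:
{"method": "send_rows", "body": {
  "moves": [
    [-0.0258,-0.0266,0,0,0.03],
    [-0.0258,-0.0266,0,0,0.03],
    [-0.0258,-0.0266,0,0,0.03],
    [-0.0258,-0.0266,0,0,0.03],
    [-0.0258,-0.0266,0,0,0.03],
    [-0.0258,-0.0266,0,0,0.03],
    [-0.0258,-0.0266,0,0,0.03],
    [-0.0258,-0.0266,0,0,0.03],
    [-0.0258,-0.0266,0,0,0.03],
    [-0.0258,-0.0266,0,0,0.03],
    [-0.0258,-0.0266,0,0,0.03],
    [-0.0258,-0.0266,0,0,0.03],
    [-0.0258,-0.0266,0,0,0.03],
    [-0.0258,-0.0266,0,0,0.03],
    [-0.0258,-0.0266,0,0,0.03],
    [-0.0258,-0.0266,0,0,0.03],
    [-0.0258,-0.0266,0,0,0.03],
    [-0.0258,-0.0266,0,0,0.03],
    [-0.0258,-0.0266,0,0,0.03],
    [-0.0258,-0.0266,0,0,0.03]
  ],
  "force": 20
}}

```text
t: 1.82
tcp_pos: [526.7, -56.7, 226.6]
tool_rot: [-0.0, 0.164, 0.987, -0.0]
contact_force: [0.7, 0.1, -0.6]
grip_width: 30.0
grasp_force: 0.0
```

Request:
{"method": "send_rows", "body": {
  "moves": [
    [0,0,0,6.8,0.035],
    [0,0,0,6.8,0.035],
    [0,0,0,6.8,0.035],
    [0,0,0,6.8,0.035],
    [0,0,0,6.8,0.035],
    [0,0,0,6.8,0.035],
    [0,0,0,6.8,0.035],
    [0,0,0,6.8,0.035],
    [0,0,0,6.8,0.035],
    [0,0,0,6.8,0.035],
    [0,0,0,6.8,0.035],
    [0,0,0,6.8,0.035],
    [0,0,0,0,0.035],
    [0,0,0,0,0.035]
  ]
}}

```text
t: 2.98
tcp_pos: [526.3, -54.7, 226.5]
tool_rot: [-0.0, 0.767, 0.641, -0.0]
contact_force: [0.8, -0.1, -0.6]
grip_width: 35.2
grasp_force: 0.0
```

```bash
python3 - <<'E'
from h import *
s=sensors.sense();np.save('s1.npy',s,allow_pickle=True);print(s['t'],s['tcp_pos'],s['q'].round(2),s['grip_width'])
print(R.from_quat(np.roll(s['tool_rot'],-1)).as_matrix().round(3))
cv2.imwrite('pics/w1.png',read_camera('wrist'))
E
```

```text
2.9833 [526.25734599 -54.73295599 226.50656354] [-0.11  0.25  0.19  1.87 -0.06  1.02 -0.07] 35.23111639861667
[[ 0.177  0.984 -0.   ]
 [ 0.984 -0.177 -0.   ]
 [-0.    -0.    -1.   ]]
```

View pics/w1.png

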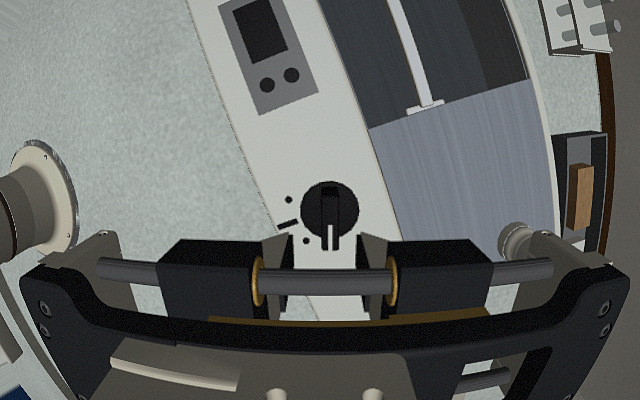

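The wrist view shows the knob at (330,210) with its bar and white line nearly straight down in the image, so the bar lies along tool x. The jaw carriers move with the fingers, and the guide-rod brackets reach out to about (30..610). I'll check how low the gripper body comes from the side.

```bash
python3 - <<'E'
from h import *
im=read_camera('side');m=camera_model('side');E=np.array(m['extrinsics'])
def proj(p):
    c=E[:3,:3].T@(np.array(p)-E[:3,3]);return np.array([m['cx']+m['fx']*c[0]/-c[2],m['cy']-m['fy']*c[1]/-c[2]])
s=sensors.sense();u=proj(s['tcp_pos']);print(u)
T=R.from_quat(np.roll(s['tool_rot'],-1)).as_matrix()
x0,y0=int(u[0])-75,int(u[1])-90
c=im[y0:y0+140,x0:x0+150];c=cv2.resize(c,None,fx=4,fy=4,interpolation=cv2.INTER_CUBIC);c=cv2.convertScaleAbs(c,alpha=1.8,beta=25)
for i,k in enumerate([(0,0,0),(0,95,-66),(0,-95,-66),(0,95,-106),(0,-95,-106),(37,-95,-66),(37,95,-66)]):
    p=(proj(s['tcp_pos']+T@np.array(k))-[x0,y0])*4;cv2.circle(c,tuple(int(a) for a in p),3,(0,0,255) if i<5 else (0,255,0),1);print(k,p.round())
cv2.imwrite('pics/s1.png',c)
E
```

```text
[318.49660489 182.45543859]
(0, 0, 0) [302. 362.]
(0, 95, -66) [419. 264.]
(0, -95, -66) [180. 314.]
(0, 95, -106) [420. 218.]
(0, -95, -106) [178. 267.]
(37, -95, -66) [165. 289.]
(37, 95, -66) [399. 241.]
```

View pics/s1.png

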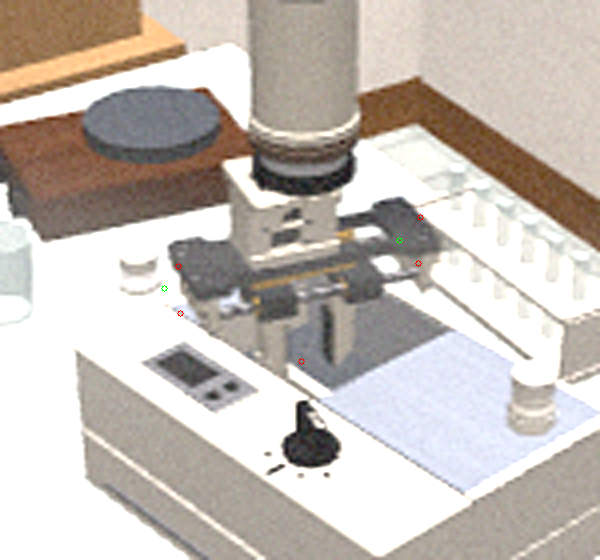

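The side view shows the end plates of the body at roughly z = -66 in the tool frame, ±95 wide, and the knob well below the open fingers. Next I refine the knob axis, the bath and the paddle from the wrist picture.

```bash
python3 - <<'E'
from h import *
s=np.load('s1.npy',allow_pickle=True).item()
im=cv2.imread('pics/w1.png');g=cv2.cvtColor(im,cv2.COLOR_BGR2GRAY)
roi=(g[175:245,295:365]<60).astype(np.uint8)
c=max(cv2.findContours(roi,0,2)[0],key=cv2.contourArea);print('knob bbox',cv2.boundingRect(c))
for n,p,z in [('disc',(330,208),150),('line a',(330,225),181),('line b',(331,250),181),('coverfront(-20,-10)',(369,128),145),('cover rear(140,-10)',(527,78),145),('paddle at cover',(426,102),70),('pad far',(395,0),74),('bar in',(297,220),145),('bar out',(278,227),145),('deck rear right',(404,240),145)]:
    print(n,hit('wrist',*p,z,s).round(1))
E
```

```text
knob bbox (6, 6, 58, 64)
disc [529.4 -56.3 150. ]
line a [528.5 -58.9 181. ]
line b [525.8 -78.1 181. ]
coverfront(-20,-10) [5.701e+02 3.000e-01 1.450e+02]
cover rear(140,-10) [721.8  28.  145. ]
paddle at cover [644.3  13.4  70. ]
pad far [630.6 125.   74. ]
bar in [500.8 -63.3 145. ]
bar out [483.8 -66.6 145. ]
deck rear right [587.  -97.8 145. ]
```

Request:
{"method": "send_rows", "body": {
  "moves": [
    [-0.0024,0.0023,0.018,0,0.035],
    [0,0,0.018,0,0.035],
    [0,0,0.018,0,0.035],
    [0,0,0.016,0,0.035],
    [0,0,0,0,0.0],
    [0,0,0,0,0.0],
    [0,0,0,0,0.0],
    [0,0,0,0,0.0],
    [0,0,0,0,0.0],
    [0,0,0,0,0.0]
  ],
  "force": 25
}}

```text
t: 3.92
tcp_pos: [529.7, -57.9, 158.0]
tool_rot: [0.001, 0.768, 0.64, 0.001]
contact_force: [2.0, 0.0, 1.0]
grip_width: 12.9
grasp_force: 25.0
```

Request:
{"method": "send_rows", "body": {
  "moves": [
    [0,0,0,6.95,0],
    [0,0,0,6.95,0],
    [0,0,0,6.95,0],
    [0,0,0,6.95,0],
    [0,0,0,6.95,0],
    [0,0,0,6.95,0],
    [0,0,0,6.95,0],
    [0,0,0,6.95,0],
    [0,0,0,6.95,0],
    [0,0,0,6.95,0],
    [0,0,0,0,0],
    [0,0,0,0,0],
    [0,0,0,0,0]
  ]
}}

```text
t: 5.0
tcp_pos: [529.2, -57.5, 157.9]
tool_rot: [-0.0, 0.996, 0.09, 0.001]
contact_force: [-0.5, -0.8, 5.1]
grip_width: 13.1
grasp_force: 25.0
```

Request:
{"method": "send_rows", "body": {
  "moves": [
    [0,0,0,0,0.04],
    [0,0,0,0,0.04],
    [0,0,0,0,0.04],
    [0,0,0,0,0.04],
    [0,0,-0.02,0,0.04],
    [0,0,-0.025,0,0.03],
    [0,0,-0.025,0,0.03],
    [0,0,0,0,0.03]
  ]
}}

```text
t: 5.67
tcp_pos: [531.1, -58.3, 231.2]
tool_rot: [0.0, 0.996, 0.088, 0.004]
contact_force: [0.9, -0.3, 0.9]
grip_width: 30.3
grasp_force: 0.0
```

```bash
python3 - <<'E'
from h import *
s=sensors.sense();np.save('s2.npy',s,allow_pickle=True);print(s['t'],s['tcp_pos'],s['q'].round(2))
print(R.from_quat(np.roll(s['tool_rot'],-1)).as_matrix().round(3))
cv2.imwrite('pics/w2.png',cv2.convertScaleAbs(read_camera('wrist'),alpha=1.4))
E
```

```text
5.6667 [531.13662502 -58.33153817 231.15835179] [-0.32  0.27  0.45  1.87 -0.14  1.03 -1.21]
[[ 0.985  0.175  0.007]
 [ 0.175 -0.985  0.   ]
 [ 0.007  0.001 -1.   ]]
```

View pics/w2.png

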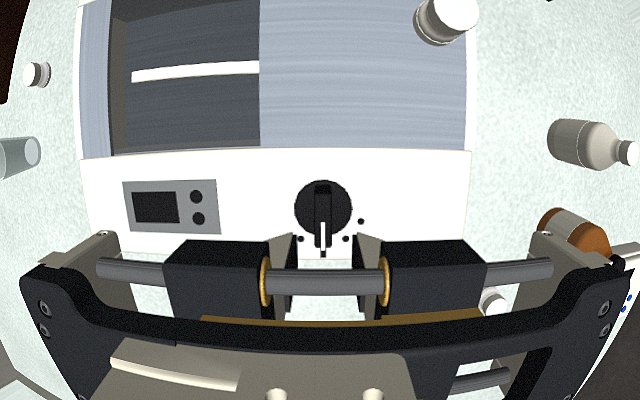

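The white line now points straight toward the front (322,180 to 322,255), with dots on either side, so the selector is at off. The paddle handle tip shows at (132,77) and the cover edge cuts the handle at (258,67).

```bash
python3 - <<'E'
from h import *
s=np.load('s2.npy',allow_pickle=True).item();w=lambda p,z:hit('wrist',*p,z,s)
B=[(-20,-10),(-20,-190),(140,-10),(-20,140),(-30,190)];
C=[(261,147),(471,150),(259,0),(112,153),(79,160)]
o=np.array([587.,14.]);yaw=.178;M=np.array([[np.cos(yaw),-np.sin(yaw)],[np.sin(yaw),np.cos(yaw)]])
inv=lambda p:(M.T@(p[:2]-o)).round(1)
for c,b in zip(C,B):print(b,inv(w(c,145)))
for n,p,z in [('tip top',(132,72),74),('tip bot',(132,82),60),('edge top',(258,61),74),('edge bot',(258,73),60),('knob',(323,207),150),('jarbase',(443,42),145)]:
    q=w(p,z);print(n,q.round(1),inv(q))
E
```

```text
(-20, -10) [-20.2 -11.8]
(-20, -190) [ -20.5 -187.8]
(140, -10) [102.2 -10.5]
(-20, 140) [-18.  136.7]
(-30, 190) [-21.8 184.8]
tip top [626.5 180.9  74. ] [ 68.4 157.2]
tip bot [615.4 188.7  60. ] [ 58.9 167. ]
edge top [647.6  29.4  74. ] [62.3  4.4]
edge bot [636.5  30.4  60. ] [51.6  7.4]
knob [530.1 -58.5 150. ] [-68.9 -61.3]
jarbase [ 683.6 -130.9  145. ] [  69.4 -159.7]
```

Request:
{"method": "send_rows", "body": {
  "moves": [
    [0.0214,-0.0228,0,0,0.03],
    [0.0214,-0.0228,0,0,0.03],
    [0.0214,-0.0228,0,0,0.03],
    [0.0214,-0.0228,0,0,0.03],
    [0.0214,-0.0228,0,0,0.03],
    [0.0214,-0.0228,0,0,0.03],
    [0,0,0,-6.73,0.03],
    [0,0,0,-6.73,0.03],
    [0,0,0,-6.73,0.03],
    [0,0,0,-6.73,0.03],
    [0,0,0,-6.73,0.03],
    [0,0,0,-6.73,0.03],
    [0,0,0,-6.73,0.03],
    [0,0,0,-6.73,0.03],
    [0,0,0,-6.73,0.03],
    [0,0,0,-6.73,0.03],
    [0,0,0,-6.73,0.03],
    [0,0,0,-6.73,0.03],
    [0,0,0,-6.73,0.03],
    [0,0,0,0,0.03]
  ]
}}

```text
t: 7.38
tcp_pos: [629.9, 99.2, 225.0]
tool_rot: [-0.001, 0.657, 0.754, -0.001]
contact_force: [0.6, 0.7, -0.1]
grip_width: 30.1
grasp_force: 0.0
```

```bash
python3 - <<'E'
from h import *
s=sensors.sense();np.save('s3.npy',s,allow_pickle=True);print(s['t'],s['tcp_pos'],s['q'].round(2))
print(R.from_quat(np.roll(s['tool_rot'],-1)).as_matrix().round(3))
cv2.imwrite('pics/w3.png',cv2.convertScaleAbs(read_camera('wrist'),alpha=1.4))
E
```

```text
7.3833 [629.86154155  99.24832008 225.00021119] [-0.25  0.45  0.06  1.6  -0.03  1.1  -0.04]
[[-0.136  0.991 -0.003]
 [ 0.991  0.136 -0.   ]
 [ 0.    -0.003 -1.   ]]
```

View pics/w3.png

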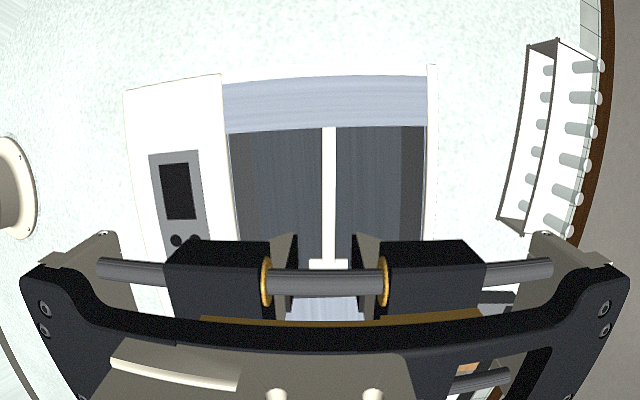

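The view has +y at the top. The handle is centred at about (328.5,140) and (329,250), and the blade starts at (328,262). The short cover's edge is at row 130.

```bash
python3 - <<'E'
from h import *
s=np.load('s3.npy',allow_pickle=True).item()
im=cv2.imread('pics/w3.png');g=cv2.cvtColor(im,cv2.COLOR_BGR2GRAY)
T=R.from_quat(np.roll(s['tool_rot'],-1)).as_matrix()
for r in (145,170,200,230,250):
    c=np.where(g[r,305:355]>170)[0]+305
    p=hit('wrist',(c.min()+c.max())/2,r,74,s);print(r,c.min(),c.max(),p.round(1),'tool',(T.T@(p-s['tcp_pos'])).round(1))
o=np.array([587.,14.]);yaw=.178;M=np.array([[np.cos(yaw),-np.sin(yaw)],[np.sin(yaw),np.cos(yaw)]])
print('tcp bath',M.T@(s['tcp_pos'][:2]-o), 'cover edge', M.T@(hit('wrist',328,131,145,s)[:2]-o),'blade',M.T@(hit('wrist',328,262,66,s)[:2]-o))
E
```

```text
145 322 335 [626.5 140.8  74. ] tool [ 41.6   2.7 151. ]
170 322 335 [630.  115.6  74. ] tool [ 16.1   2.8 151. ]
200 322 335 [634.4  84.3  74. ] tool [-15.5   2.9 151. ]
230 322 334 [638.5  51.1  74. ] tool [-48.9   2.5 151. ]
250 322 334 [641.9  27.6  74. ] tool [-72.6   2.6 151. ]
tcp bath [57.27851786 76.31224811] cover edge [ 60.94443577 136.02134769] blade [ 55.76210355 -15.38324725]
```

Request:
{"method": "send_rows", "body": {
  "moves": [
    [0.005,0.0027,0.02,0,0.03],
    [0.005,0,0.02,0,0.03],
    [0.005,0,0.02,0,0.03],
    [0,0,0.02,0,0.03],
    [0,0,0.02,0,0.03],
    [0,0,0.02,0,0.03],
    [0,0,0.015,0,0.03],
    [0,0,0,0,0.03],
    [0,0,0,0,0.03]
  ]
}}

```text
t: 8.18
tcp_pos: [630.4, 114.4, 90.4]
tool_rot: [-0.001, 0.66, 0.751, -0.001]
contact_force: [0.5, 0.6, -0.0]
grip_width: 30.0
grasp_force: 0.0
```

Request:
{"method": "send_rows", "body": {
  "moves": [
    [0,0,0.003,0,0.03],
    [0,0,0,0,0.03]
  ]
}}

```text
t: 8.35
tcp_pos: [632.2, 114.8, 89.5]
tool_rot: [0.0, 0.659, 0.752, 0.001]
contact_force: [-0.3, -1.3, 0.0]
grip_width: 29.6
grasp_force: 0.0
```

Request:
{"method": "send_rows", "body": {
  "moves": [
    [0,0,0.003,0,0.03],
    [0,0,0,0,0.03]
  ]
}}

```text
t: 8.52
tcp_pos: [631.8, 114.7, 86.2]
tool_rot: [0.0, 0.659, 0.752, 0.0]
contact_force: [-0.2, -0.1, -0.0]
grip_width: 29.9
grasp_force: 0.0
```

Request:
{"method": "send_rows", "body": {
  "moves": [
    [0,0,0.003,0,0.03],
    [0,0,0,0,0.03]
  ]
}}

```text
t: 8.68
tcp_pos: [631.3, 114.7, 82.6]
tool_rot: [-0.0, 0.659, 0.752, -0.0]
contact_force: [-0.2, -0.9, -0.1]
grip_width: 30.2
grasp_force: 0.0
```

Request:
{"method": "send_rows", "body": {
  "moves": [
    [0,0,0.002,0,0.03],
    [0,0,0,0,0.03]
  ]
}}

```text
t: 8.85
tcp_pos: [631.3, 114.6, 80.4]
tool_rot: [-0.0, 0.659, 0.752, -0.0]
contact_force: [0.4, 0.3, 0.5]
grip_width: 29.9
grasp_force: 0.0
```

Request:
{"method": "send_rows", "body": {
  "moves": [
    [0,0,0.002,0,0.03],
    [0,0,0,0,0.03]
  ]
}}

```text
t: 9.02
tcp_pos: [631.9, 114.8, 79.7]
tool_rot: [0.0, 0.659, 0.752, 0.0]
contact_force: [-1.3, -1.0, 6.1]
grip_width: 29.8
grasp_force: 0.0
```

```bash
python3 - <<'E'
from h import *
s=sensors.sense();print(s['tcp_pos'],s['contact_force'],s['wrist_torque'])
T=R.from_quat(np.roll(s['tool_rot'],-1)).as_matrix();print('tool moment',T.T@s['wrist_torque'])
E
```

```text
[631.85240814 114.75485269  79.71462187] [-1.31501973 -0.95665666  6.07359686] [-0.21548008  0.74519278  0.02006857]
tool moment [ 0.76703955 -0.11574575 -0.01999867]
```

Request:
{"method": "send_rows", "body": {
  "moves": [
    [0,0,0.001,0,0.03],
    [0,0,0,0,0.03]
  ]
}}

```text
t: 9.18
tcp_pos: [631.8, 114.7, 79.7]
tool_rot: [0.0, 0.659, 0.752, 0.0]
contact_force: [-3.2, -0.5, 11.8]
grip_width: 30.2
grasp_force: 0.0
```

Request:
{"method": "send_rows", "body": {
  "moves": [
    [0,0,0.001,0,0.03],
    [0,0,0,0,0.03]
  ]
}}

```text
t: 9.35
tcp_pos: [631.8, 114.7, 79.6]
tool_rot: [0.0, 0.659, 0.752, 0.0]
contact_force: [-6.1, -2.6, 18.4]
grip_width: 29.9
grasp_force: 0.0
```

```bash
python3 - <<'E'
from h import *
s=sensors.sense();print(s['tcp_pos'],s['contact_force'],s['wrist_torque'])
T=R.from_quat(np.roll(s['tool_rot'],-1)).as_matrix();print('tool moment',T.T@s['wrist_torque'],T.T@s['contact_force'])
print(T.round(4))
E
```

```text
[631.8208895  114.74379657  79.63958451] [-6.07573628 -2.63346491 18.44912677] [-0.46270897  2.04829895  0.06489043]
tool moment [ 2.09134864 -0.18959778 -0.06443986] [ -1.80754312  -6.35770424 -18.45351923]
[[-1.314e-01  9.913e-01  6.000e-04]
 [ 9.913e-01  1.314e-01  3.000e-04]
 [ 3.000e-04  6.000e-04 -1.000e+00]]
```

The contact is on the deck side only, so the front guide bracket is resting on the deck. I'll shift towards the rear, so that this bracket drops inside the tank and the rear one hangs outside the wall, and probe again there.

Request:
{"method": "send_rows", "body": {
  "moves": [
    [0,0,-0.007,0,0.0],
    [0,0.013,0,0,0.0],
    [0,0.013,0,0,0.0],
    [0,0,0,0,0.0],
    [0,0,0.003,0,0.0],
    [0,0,0,0,0.0]
  ]
}}

```text
t: 9.85
tcp_pos: [656.1, 117.9, 79.6]
tool_rot: [-0.001, 0.659, 0.752, -0.001]
contact_force: [-1.1, -0.9, -0.7]
grip_width: 0.6
grasp_force: 0.0
```

Request:
{"method": "send_rows", "body": {
  "moves": [
    [0,0,0.003,0,0.0],
    [0,0,0,0,0.0]
  ]
}}

```text
t: 10.02
tcp_pos: [656.1, 117.9, 76.8]
tool_rot: [-0.001, 0.659, 0.752, -0.001]
contact_force: [-0.2, 0.2, 0.3]
grip_width: 0.6
grasp_force: 0.0
```

Request:
{"method": "send_rows", "body": {
  "moves": [
    [0,0,0.002,0,0.0],
    [0,0,0,0,0.0]
  ]
}}

```text
t: 10.18
tcp_pos: [656.7, 118.0, 75.2]
tool_rot: [-0.0, 0.659, 0.752, -0.0]
contact_force: [-0.0, 0.9, -0.9]
grip_width: 0.5
grasp_force: 0.0
```

Request:
{"method": "send_rows", "body": {
  "moves": [
    [0,0,0.002,0,0.0],
    [0,0,0,0,0.0]
  ]
}}

```text
t: 10.35
tcp_pos: [657.0, 118.1, 73.4]
tool_rot: [-0.0, 0.659, 0.752, -0.0]
contact_force: [-0.1, 0.2, 0.4]
grip_width: 0.5
grasp_force: 0.0
```

Request:
{"method": "send_rows", "body": {
  "moves": [
    [0,0,0.002,0,0.0],
    [0,0,0,0,0.0]
  ]
}}

```text
t: 10.52
tcp_pos: [657.1, 118.1, 71.3]
tool_rot: [-0.0, 0.659, 0.752, -0.0]
contact_force: [-0.2, 0.5, 1.2]
grip_width: 0.2
grasp_force: 0.0
```

Request:
{"method": "send_rows", "body": {
  "moves": [
    [0,0,0.002,0,0.0],
    [0,0,0,0,0.0]
  ]
}}

```text
t: 10.68
tcp_pos: [657.5, 118.1, 69.7]
tool_rot: [0.0, 0.659, 0.752, 0.0]
contact_force: [0.5, 0.9, 0.8]
grip_width: 0.2
grasp_force: 0.0
```

Request:
{"method": "send_rows", "body": {
  "moves": [
    [0,0,0.002,0,0.0],
    [0,0,0,0,0.0]
  ]
}}

```text
t: 10.85
tcp_pos: [657.8, 118.2, 69.4]
tool_rot: [0.0, 0.659, 0.752, 0.001]
contact_force: [-5.5, -0.3, 9.8]
grip_width: 0.5
grasp_force: 0.0
```

Request:
{"method": "send_rows", "body": {
  "moves": [
    [0,0,0.002,0,0.0],
    [0,0,0,0,0.0]
  ]
}}

```text
t: 11.02
tcp_pos: [658.4, 118.3, 69.2]
tool_rot: [0.001, 0.659, 0.752, 0.001]
contact_force: [-10.0, -1.8, 19.3]
grip_width: 0.8
grasp_force: 0.0
```

```bash
python3 - <<'E'
from h import *
s=sensors.sense()
T=R.from_quat(np.roll(s['tool_rot'],-1)).as_matrix();print('tool moment',T.T@s['wrist_torque'],T.T@s['contact_force'])
o=np.array([587.,14.]);yaw=.178;M=np.array([[np.cos(yaw),-np.sin(yaw)],[np.sin(yaw),np.cos(yaw)]])
print(M.T@(s['tcp_pos'][:2]-o))
E
```

```text
tool moment [ 0.50529226 -0.17792011 -0.01642322] [ -0.49612533 -10.11492064 -19.34351319]
[88.78557931 90.02188142]
```

Request:
{"method": "send_rows", "body": {
  "moves": [
    [0,0,-0.015,0,0.0],
    [0,0,-0.012,0,0.048],
    [0,-0.011,0,0,0.048],
    [0,0,0,0,0.048],
    [0,0,0,0,0.048]
  ]
}}

```text
t: 11.43
tcp_pos: [646.2, 116.6, 92.9]
tool_rot: [-0.0, 0.659, 0.752, 0.0]
contact_force: [-0.1, 0.1, 0.0]
grip_width: 22.7
grasp_force: 0.0
```

```bash
cat > m.py <<'E'
from h import *
import sys
s=sensors.sense();im=cv2.convertScaleAbs(read_camera('wrist'),alpha=1.4);cv2.imwrite('pics/%s.png'%sys.argv[1],im)
g=cv2.cvtColor(im,cv2.COLOR_BGR2GRAY)
T=R.from_quat(np.roll(s['tool_rot'],-1)).as_matrix();print(s['t'],s['tcp_pos'].round(1),T.round(3).tolist(),s['grip_width'])
for r in (60,100,140,170,200,230):
    m=(g[r,240:380]>200);c=np.where(m)[0]+240
    if len(c):
        f=lambda u:(T.T@(hit('wrist',u,r,74,s)-s['tcp_pos'])).round(1)
        print(r,c.min(),c.max(),len(c),f(c.min())[:2],f(c.max())[:2])
o=np.array([587.,14.]);yaw=.178;M=np.array([[np.cos(yaw),-np.sin(yaw)],[np.sin(yaw),np.cos(yaw)]])
print('tcp bath',M.T@(s['tcp_pos'][:2]-o))
for u,v in [(470,120),(200,120)]:
    pass
E
python3 m.py w4
```

```text
11.4333 [646.2 116.6  92.9] [[-0.131, 0.991, -0.0], [0.991, 0.131, 0.0], [0.0, -0.0, -1.0]] 22.715577904395946
60 240 379 140 [106.2 -49.7] [105.   29.5]
100 240 379 140 [ 82.5 -49.9] [81.6 29.6]
140 240 379 140 [ 59.1 -50.6] [58.5 30. ]
170 240 379 140 [ 41.2 -51.5] [40.9 30.6]
200 289 310 22 [ 22.7 -22.5] [22.7 -9.9]
230 290 311 22 [  3.4 -22.5] [ 3.5 -9.6]
tcp bath [76.43778724 90.53598796]
```

View pics/w4.png

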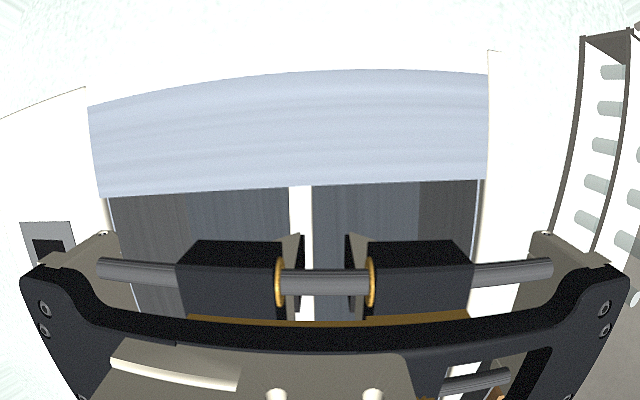

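The wrist view shows the handle between rows 185 and 235 at columns 289-311, which is tool y -22.5 to -9.8. The tank's rear rim is at column ~480. The jaw has to open to about 52 mm to straddle the handle from here.

Request:
{"method": "send_rows", "body": {
  "moves": [
    [0,-0.001,0.006,0,0.053],
    [0,0,0.006,0,0.053],
    [0,0,0,0,0.053],
    [0,0,0,0,0.053],
    [0,0,0,0,0.053]
  ]
}}

```text
t: 11.9
tcp_pos: [645.2, 116.4, 80.1]
tool_rot: [-0.0, 0.659, 0.752, -0.0]
contact_force: [-0.4, -0.2, -0.1]
grip_width: 52.3
grasp_force: 0.0
```

Request:
{"method": "send_rows", "body": {
  "moves": [
    [0,0,0.003,0,0.053],
    [0,0,0,0,0.053]
  ]
}}

```text
t: 12.07
tcp_pos: [645.3, 116.5, 77.3]
tool_rot: [-0.0, 0.659, 0.752, -0.0]
contact_force: [-0.6, -1.2, 0.0]
grip_width: 53.0
grasp_force: 0.0
```

Request:
{"method": "send_rows", "body": {
  "moves": [
    [0,0,0.002,0,0.053],
    [0,0,0,0,0.053]
  ]
}}

```text
t: 12.23
tcp_pos: [645.2, 116.5, 75.4]
tool_rot: [-0.0, 0.659, 0.752, -0.0]
contact_force: [-0.3, -0.2, -0.7]
grip_width: 53.2
grasp_force: 0.0
```

Request:
{"method": "send_rows", "body": {
  "moves": [
    [0,0,0.002,0,0.053],
    [0,0,0,0,0.053]
  ]
}}

```text
t: 12.4
tcp_pos: [645.2, 116.5, 73.4]
tool_rot: [-0.0, 0.659, 0.752, -0.0]
contact_force: [-1.1, -0.1, 0.2]
grip_width: 53.0
grasp_force: 0.0
```

Request:
{"method": "send_rows", "body": {
  "moves": [
    [0,0,0.002,0,0.053],
    [0,0,0,0,0.053]
  ]
}}

```text
t: 12.57
tcp_pos: [645.2, 116.5, 71.4]
tool_rot: [-0.0, 0.659, 0.752, -0.0]
contact_force: [-0.6, 0.1, 0.3]
grip_width: 52.9
grasp_force: 0.0
```

Request:
{"method": "send_rows", "body": {
  "moves": [
    [0,0,0.0015,0,0.053],
    [0,0,0,0,0.053]
  ]
}}

```text
t: 12.73
tcp_pos: [645.2, 116.5, 69.9]
tool_rot: [-0.0, 0.659, 0.752, -0.0]
contact_force: [-0.1, -0.1, -0.4]
grip_width: 53.1
grasp_force: 0.0
```

Request:
{"method": "send_rows", "body": {
  "moves": [
    [0,0,0.0015,0,0.053],
    [0,0,0,0,0.053]
  ]
}}

```text
t: 12.9
tcp_pos: [645.8, 116.6, 69.6]
tool_rot: [0.0, 0.659, 0.752, 0.0]
contact_force: [-1.7, -0.1, 4.1]
grip_width: 53.1
grasp_force: 0.0
```

Request:
{"method": "send_rows", "body": {
  "moves": [
    [0,0,-0.0007,0,0.04],
    [0,0,0,0,0.03],
    [0,0,0,0,0.02],
    [0,0,0,0,0.01],
    [0,0,0,0,0],
    [0,0,0,0,0],
    [0,0,0,0,0],
    [0,0,0,0,0],
    [0,0,0,0,0]
  ],
  "force": 25
}}

```text
t: 13.65
tcp_pos: [645.6, 116.6, 69.6]
tool_rot: [0.0, 0.659, 0.752, 0.0]
contact_force: [-0.6, 0.1, 3.7]
grip_width: 13.4
grasp_force: 24.7
```

```bash
python3 m.py w5
```

```text
13.65 [645.6 116.6  69.6] [[-0.131, 0.991, 0.0], [0.991, 0.131, 0.0], [0.0, 0.0, -1.0]] 13.407460238719265
60 240 379 93 [101.9 -43.3] [100.8  25.4]
100 240 379 140 [ 81.3 -43.5] [80.6 25.5]
140 240 379 140 [ 61.  -44.1] [60.5 25.9]
170 240 379 140 [ 45.5 -44.9] [45.2 26.4]
200 240 379 140 [ 29.4 -46. ] [29.4 27.1]
230 313 336 24 [12.8 -7.4] [12.8  4.8]
tcp bath [75.83457099 90.58674742]
```

Gripped at 13.4 mm with 25 N. Next I slide the paddle towards the long cover.

Request:
{"method": "send_rows", "body": {
  "moves": [
    [-0.004,0,-0.0004,0,0],
    [-0.006,0,0,0,0],
    [-0.006,0,0,0,0],
    [-0.006,0,0,0,0],
    [-0.006,0,0,0,0],
    [-0.006,0,0,0,0],
    [-0.006,0,0,0,0],
    [-0.006,0,0,0,0],
    [-0.004,0,0,0,0],
    [0,0,0,0,0]
  ]
}}

```text
t: 14.53
tcp_pos: [652.8, 65.2, 69.9]
tool_rot: [0.001, 0.66, 0.752, 0.0]
contact_force: [4.3, -1.3, -0.5]
grip_width: 13.5
grasp_force: 24.7
```

```bash
python3 m.py w6
```

```text
14.5333 [652.8  65.2  69.9] [[-0.13, 0.992, 0.001], [0.992, 0.13, -0.001], [-0.001, 0.001, -1.0]] 13.468335410796058
140 314 341 28 [60.2 -6.5] [60.2  6.9]
170 314 340 27 [45.  -6.6] [45.   6.5]
200 313 339 27 [29.3 -7.3] [29.3  6.2]
230 312 337 26 [12.7 -8. ] [12.7  5.3]
tcp bath [73.83888924 38.76284986]
```

View pics/w6.png

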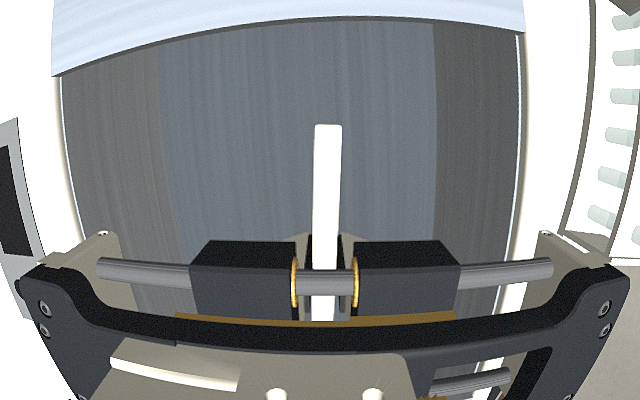

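The tip is now free at (328,125), about 68 mm ahead of the TCP and clear of the short cover, whose edge is around row 30. I'll regrip near the tip.

Request:
{"method": "send_rows", "body": {
  "moves": [
    [0,0,0,0,0.026],
    [0,0,0,0,0.026],
    [0,0,0,0,0.026],
    [0.012,0.0005,0,0,0.026],
    [0.012,0.0005,0,0,0.026],
    [0.012,0,0,0,0.026],
    [0.011,0,0,0,0.026],
    [0,0,0,0,0],
    [0,0,0,0,0],
    [0,0,0,0,0],
    [0,0,0,0,0],
    [0,0,0,0,0]
  ],
  "force": 15
}}

```text
t: 15.58
tcp_pos: [646.7, 113.2, 69.7]
tool_rot: [-0.0, 0.659, 0.752, -0.0]
contact_force: [-0.7, 1.6, 1.1]
grip_width: 14.0
grasp_force: 15.0
```

Request:
{"method": "send_rows", "body": {
  "moves": [
    [0,0,-0.003,0,0],
    [0,0,-0.003,0,0],
    [0,0,-0.003,0,0],
    [0,0,-0.003,0,0],
    [0,0,-0.003,0,0],
    [0,0,0,0,0]
  ]
}}

```text
t: 16.08
tcp_pos: [647.3, 113.5, 85.7]
tool_rot: [0.0, 0.659, 0.752, 0.0]
contact_force: [1.2, -0.2, -1.1]
grip_width: 13.6
grasp_force: 15.0
```

```bash
python3 m.py w7
```

```text
16.0833 [647.3 113.5  85.7] [[-0.131, 0.991, 0.001], [0.991, 0.131, 0.0], [0.0, 0.001, -1.0]] 13.624804252776281
60 240 379 138 [104.8 -47.7] [103.7  28.3]
100 240 379 140 [ 82.1 -47.9] [81.3 28.3]
140 240 379 140 [ 59.7 -48.5] [59.1 28.7]
170 240 379 140 [ 42.6 -49.4] [42.2 29.3]
230 312 336 25 [ 6.4 -8.7] [6.4 5.4]
tcp bath [76.92765936 87.27560446]
```

Request:
{"method": "send_rows", "body": {
  "moves": [
    [0,0,-0.005,0,0],
    [0,0,-0.006,0,0],
    [0,0,-0.006,0,0],
    [0,0,-0.006,0,0],
    [0,0,-0.006,0,0],
    [0,0,-0.006,0,0],
    [0,0,0,0,0]
  ]
}}

```text
t: 16.72
tcp_pos: [647.8, 113.9, 121.7]
tool_rot: [0.001, 0.659, 0.752, 0.001]
contact_force: [0.3, 0.3, -0.5]
grip_width: 13.6
grasp_force: 15.0
```

Request:
{"method": "send_rows", "body": {
  "moves": [
    [0,0,-0.005,0,0],
    [0,0,-0.006,0,0],
    [0,0,-0.006,0,0],
    [0,0,-0.006,0,0],
    [0,0,-0.006,0,0],
    [0,0,-0.006,0,0],
    [0,0,-0.006,0,0],
    [0,0,-0.006,0,0],
    [0,0,0,0,0]
  ]
}}

```text
t: 17.47
tcp_pos: [647.7, 113.8, 168.6]
tool_rot: [0.001, 0.659, 0.752, 0.001]
contact_force: [0.3, 0.3, -1.0]
grip_width: 13.2
grasp_force: 15.0
```

```bash
python3 - <<'E'
from h import *
s=sensors.sense();print(s['contact_force'],s['wrist_torque'])
a=read_camera('side');b=read_camera('wrist')
c=cv2.resize(a[90:270,240:440],None,fx=3,fy=3,interpolation=cv2.INTER_CUBIC)
c=np.hstack([cv2.convertScaleAbs(c,alpha=1.5)[:400,:440],cv2.convertScaleAbs(b,alpha=1.3)[100:,150:510].repeat(1,0).copy() if 0 else cv2.resize(cv2.convertScaleAbs(b,alpha=1.3)[:,160:500],(340,400))])
cv2.imwrite('pics/c8.png',c)
E
```

```text
[ 0.3291556   0.29236572 -0.98198395] [-0.01253339  0.02633259 -0.02602725]
```

View pics/c8.png

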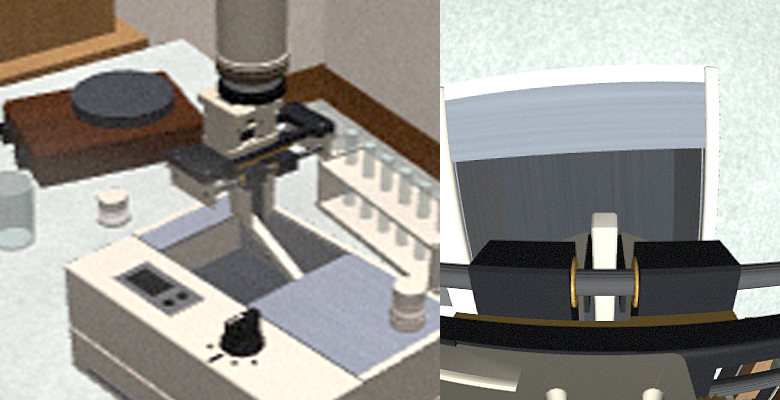

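Side view: the handle is up through the opening and the paddle slants down under the long cover. The wrist half shows the tip at about (605,215), held between the pads. Next I draw it out along the slant.

Request:
{"method": "send_rows", "body": {
  "moves": [
    [0.0055,0,-0.0036,0,0],
    [0.0055,0,-0.0036,0,0],
    [0.0055,0,-0.0037,0,0],
    [0.0055,0,-0.0037,0,0],
    [0.0055,0,-0.0037,0,0],
    [0.0055,0,-0.0037,0,0],
    [0.0014,0,-0.0057,0,0],
    [0.0014,0,-0.0057,0,0],
    [0.0014,0,-0.0057,0,0],
    [0.0014,0,-0.0057,0,0],
    [0.0014,0,-0.0057,0,0],
    [0.0014,0,-0.0057,0,0],
    [0.0014,0,-0.0057,0,0],
    [0,0,0,0,0]
  ]
}}

```text
t: 18.73
tcp_pos: [641.9, 156.7, 230.4]
tool_rot: [0.0, 0.659, 0.752, 0.001]
contact_force: [0.0, 0.7, 0.2]
grip_width: 13.6
grasp_force: 15.0
```

Request:
{"method": "send_rows", "body": {
  "moves": [
    [-0.0014,0,-0.0057,0,0],
    [-0.0014,0,-0.0057,0,0],
    [-0.0014,0,-0.0057,0,0],
    [-0.0014,0,-0.0057,0,0],
    [-0.0014,0,-0.0057,0,0],
    [-0.0014,0,-0.0057,0,0],
    [-0.0014,0,-0.0057,0,0],
    [0,0,0,0,0]
  ]
}}

```text
t: 19.4
tcp_pos: [643.3, 146.0, 270.3]
tool_rot: [0.001, 0.659, 0.752, 0.001]
contact_force: [0.9, -0.1, -1.4]
grip_width: 13.7
grasp_force: 15.0
```

Request:
{"method": "send_rows", "body": {
  "moves": [
    [-0.0017,0,-0.006,0,0],
    [-0.0017,0,-0.006,0,0],
    [-0.0017,0,-0.006,0,0],
    [-0.0017,0,-0.006,0,0],
    [-0.0017,0,-0.006,0,0],
    [-0.0017,0,-0.006,0,0],
    [-0.0017,0,-0.006,0,0],
    [-0.0017,0,-0.006,0,0],
    [-0.0017,0,-0.006,0,0],
    [0,0,0,0,0]
  ]
}}

```text
t: 20.23
tcp_pos: [645.3, 130.7, 324.4]
tool_rot: [0.001, 0.659, 0.752, 0.001]
contact_force: [-0.1, -0.8, -0.8]
grip_width: 13.3
grasp_force: 15.0
```

Still held. I'll raise the grip force a little and lift to clear everything.

Request:
{"method": "send_rows", "body": {
  "moves": [
    [0,0,-0.008,0,0],
    [0,0,-0.01,0,0],
    [0,0,-0.01,0,0],
    [0,0,-0.01,0,0],
    [0,0,-0.01,0,0],
    [0,0,-0.01,0,0],
    [0,0,-0.01,0,0],
    [0,0,-0.01,0,0],
    [0,0,-0.01,0,0],
    [0,0,-0.01,0,0],
    [0,0,-0.01,0,0],
    [0,0,-0.01,0,0],
    [0,0,-0.01,0,0],
    [0,0,-0.01,0,0],
    [0,0,-0.01,0,0],
    [0,0,-0.01,0,0],
    [0,0,-0.008,0,0],
    [0,0,-0.005,0,0],
    [0,0,0,0,0],
    [0,0,0,0,0]
  ],
  "force": 20
}}

```text
t: 21.9
tcp_pos: [644.5, 131.2, 493.6]
tool_rot: [0.0, 0.659, 0.752, 0.0]
contact_force: [0.6, -0.2, -1.3]
grip_width: 13.2
grasp_force: 20.0
```

Request:
{"method": "send_rows", "body": {
  "moves": [
    [0,0,-0.005,0,0],
    [0,0,-0.005,0,0],
    [0,0,0,0,0],
    [0,0,0,0,0],
    [0,0,0,0,0],
    [0,0,0,0,0],
    [0,0,0,0,0],
    [0,0,0,0,0],
    [0,0,0,0,0],
    [0,0,0,0,0],
    [0,0,0,0,0],
    [0,0,0,0,0]
  ]
}}

```text
t: 22.9
tcp_pos: [644.4, 131.2, 503.6]
tool_rot: [0.0, 0.659, 0.752, -0.0]
contact_force: [0.1, -0.3, -1.5]
grip_width: 13.0
grasp_force: 20.0
```

```bash
python3 - <<'E'
from h import *
s=sensors.sense();print(s['t'],s['tcp_pos'],s['contact_force'],s['grip_width'],s['grasp_force'],s['qvel'].round(3))
a=read_camera('side')
c=cv2.resize(a[20:270,220:470],None,fx=2.3,fy=2.3,interpolation=cv2.INTER_CUBIC)
cv2.imwrite('pics/c9.png',cv2.convertScaleAbs(c,alpha=1.5))
E
```

```text
22.9 [644.43715642 131.188018   503.60505758] [ 0.0626593  -0.30805954 -1.53904955] 12.980124600119419 19.999807476997375 [ 0.     0.002  0.002 -0.     0.002 -0.001  0.001]
```

View pics/c9.png

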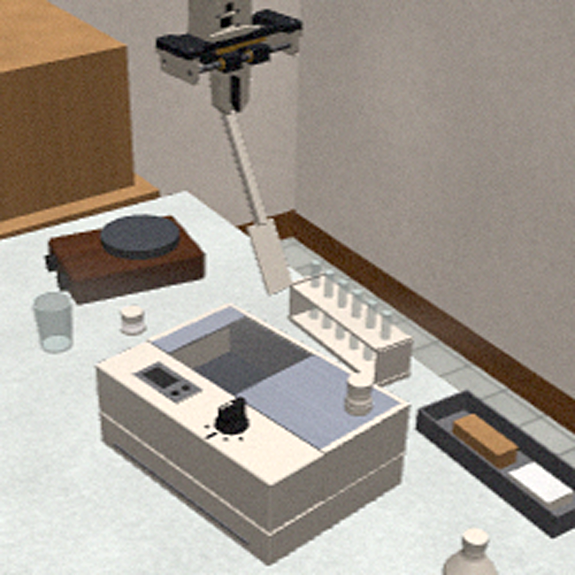

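The paddle hangs clear in the gripper. Its blade end, at about (275,290), is at z ≥ 245 mm, and the selector line points at the bar mark. Handing in.

```bash
python3 -c "
from rig import ticket
print(ticket.hand_in())"
```

```text
the job is handed in; nothing more can be done
None
```

I turned the selector to off, drew the paddle out handle first through the opening, and handed the job in at about 23 s, with the paddle held still well above the covers; the hand-in returned no verdict.

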